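Hold the salt pot hole-up over the bowl

TASK

The square wooden salt pot lies on its side; find out which end has the hole, by feel or by looking, and turn the pot over so that the hole points straight up. Hold it level and steady, ready for filling, about 5 to 15 cm clear above the middle of the white bowl, which will catch what spills, and finish while still holding it there. Leave the bowl and the other things on the worktop where they are.

Things in the scene. Friction and masses are not known exactly. Their poses are not given: they have to be found in the camera images.
- salt_pot: square wooden block, 50 x 50 mm across, 64 mm long, a dark band round it near each end; 0.25 to 0.5 kg. Origin at its centre, x axis along its length, out of the end with the hole; y, z out of its long sides. It starts lying on a long side, at any yaw. The other end is flat, closed and weighted: the centre of mass is 11 mm from the origin towards it, so the hole end feels light
- pot_mouth (a point): centre of the mouth of the pot's round blind hole (32 mm wide, 44 mm deep), 32 mm from the pot's origin along its x axis; same axes as the pot
- bowl_left: white round bowl standing loose and mouth up on the worktop, 150 mm wide at the rim and 67 mm high; origin at the centre of its underside, z up
- onion: brown onion, 79 mm wide, 85 mm high; bystander; origin under its centre
- garlic: garlic bulb, 60 mm wide and high; bystander; origin under its centre
- steel_cup: small steel cup, mouth up, 70 mm wide, 62 mm high; bystander; origin under its centre
- katori: small steel bowl standing upside down, 84 mm wide, 45 mm high; bystander; origin under its centre
Things that resemble listed ones, but are neither listed nor needed, are in the scene too. Leave any blue or purple look-alike of the salt_pot alone.

How it is judged:
At the end, for the whole second after the job is handed in: Pot gripped, hole up (x axis within 0.26 rad of vertical), centre within 45 mm of the bowl's centre seen from above and 115 to 270 mm above the worktop, still (0.03 m/s, 0.2 rad/s), off the bowl. Bowl (upright, 0.1 rad) and bystanders within 30 mm of their starts (angle between salt_pot's own x axis and vertical below 0.26 rad and horizontal distance between salt_pot and bowl_left below 0.045 m and height (world z) of salt_pot between 0.115 and 0.27 m and contact force between salt_pot and the fingers above 1 N and contact force between salt_pot and bowl_left below 0.05 N and linear speed of salt_pot below 0.03 m/s and angular speed of salt_pot below 0.2 rad/s and distance of each of bowl_left, onion, garlic, steel_cup, katori from where it was at the start of the episode below 0.03 m and angle between bowl_left's own z axis and vertical below 0.1 rad); the arm keeps its last pose, push and grip.
It fails at once if The white bowl is pushed more than 30 mm (distance of bowl_left from where it was at the start of the episode above 0.03 m).
It fails at once if A bystander (onion) is moved more than 30 mm (distance of onion from where it was at the start of the episode above 0.03 m).
It fails at once if A bystander (garlic) is moved more than 30 mm (distance of garlic from where it was at the start of the episode above 0.03 m).
It fails at once if A bystander (steel_cup) is moved more than 30 mm (distance of steel_cup from where it was at the start of the episode above 0.03 m).
It fails at once if A bystander (katori) is moved more than 30 mm (distance of katori from where it was at the start of the episode above 0.03 m).
It also fails if it takes over 48 s, if anything falls off the work surface, if the arm or the gripper's body presses on something with over 40 N, if the wrist force passes 120 N, or if a joint passes its speed limit or range.

ROBOT

A 6-joint arm with a two-finger parallel gripper is mounted at the origin on a cart in front of the work surface, level with it; the furniture and walls round the work are solid. World frame = base frame: x ahead of the robot, y to its left, z up, the work surface at z = 0. Lengths are in m, angles in rad, forces in N, time in s.
With the tool pointing down it reaches from about 0.3 to 0.775 m from the base axis. Payload 14.6 kg.
Tool frame: the origin (TCP) lies at the very end of the fingers, on their centre line; the grasp point (between the pads) lies 19 mm behind it; x points along the fingers, y is the direction in which the jaws open and shut, and the axes are right-handed (so a half turn about x gives the same grasp; the last joint's range is limited). The gripper opens to 94 mm and grips with 3 to 60 N. Pads are 16 mm wide; open, the fingers measure 119 mm over their backs; the gripper's body (75 mm by 177 mm) begins 78 mm behind the grasp point.
Start: joints at [-1.306, 0.3, 1.521, -0, 1.321, -0.067], TCP at [0.179, -0.52, 0.181] pointing down, gripper open.
Joint ranges: [-3.03, 3.03], [-0.79, 2.21], [0.23, 2.52], [-1.04, 4.18], [0, 3.07], [-2.55, 2.55]. Speed limits (rad/s): [2.22, 2.22, 2.57, 3.14, 3.14, 3.14].

INTERFACE

Orientations are given as [roll, pitch, yaw] about the fixed x, y, z axes, in that order (R = Rz(yaw) Ry(pitch) Rx(roll)).
In Python, from cell import get_state, camera, finish_job, search_frame gives the robot as it stands.
- The arm moves only by the shell command python3 -m inch 'ROWS' [OPENING] [FORCE]. ROWS is JSON, a list of rows, each a list of 2 entries, a list of its own where there are three numbers: the shift along the tool's x, y, z each as a share of 0.03 m, from -1 to 1, then the turn, a rotation vector about the tool's x, y, z each as a share of 8 degrees, from -1 to 1. A call has 1 to 10 rows; each row shifts and turns the commanded pose from where the row before left it, along the tool's axes as they then stand; what a row does not reach is not made up. A row lasts 1/8 s, in which the tool goes at most 62.5 mm and 10.7 degrees, less where a joint would pass 70% of its speed; a pose out of reach is approached as far as the arm can. A call with a number of a shift or a turn outside -1 to 1 is refused whole. A call with a gripper value outside its range is refused whole. OPENING is the finger opening in mm, from 0 to 94, set as the call begins (- or left out, the last holds). The fingers move at their own pace and stop on an object; FORCE is the grip in N (left out, the last holds). Time passes only in rows, so rows that do not move let the fingers close. It gives the time, the measured TCP pose, the force and the opening at its end, in the units of the state.
- get_state(): the state, without advancing time (a new reading comes with each control period).
- camera(name): name is "scene" or "top"; returns a dict with "frame" (384x512x3 uint8, red, green, blue), "intrinsics" (3x3 intrinsics, pixels), "world_to_cam" (4x4, takes a point from world to camera coordinates). Camera axes: x right, y down, z forward; pixel columns grow to the right and rows downward; lengths in m; the calibration is good to about 2 mm. A picture is of the moment at which its call begins. There is no depth.
- finish_job(): hands the job in, once; it reports no verdict.
Trained networks look in a picture, given as the dict that the camera call returned (one of the last four; its "shot" number tells which), for a name from the list of things; names that differ only in an ending like _2 or _b are one class to them, and where a whole thing is asked for, a point or a joint stands for the part that bears it (a point fixed in the world has none). Each returns a list of dicts, best first, with "conf" (0 to 1); they miss things now and then, are a little off and sometimes report something else, mostly with a low value. They report only what shows in the picture. A call takes as long as a camera call. They do not tell look-alikes from the thing itself.
- search_frame(picture, name): "centre" ([column, row] as shares, 0 to 1, of the picture: columns of its width, rows of its height, amid what is visible of it).
The state is a dict: "time": time; "q": joint angles; "dq": joint speeds; "tau": joint torques, N m; "tool_pos": TCP position; "tool_rot": TCP orientation; "ft_force": force on the tool from outside, world axes, zero at the start; "wrist_torque": the same for the moment, N m; "grip_width": finger opening in m.
Only numpy, scipy, OpenCV 4.12 (cv2) and the standard library are available. Lean on these libraries where they do the work, as an engineer would, in place of code of your own. Each camera call takes 0.05 s, during which the arm holds its last target. There are 200 camera calls.

## Working session

There is one attempt and no reset: what is moved stays moved. The work goes in short steps, Python scripts to look and compute and a shell command to move; the robot and the scene stay as the last step left them, time stands still between calls to the robot, and variables do not carry over. Pictures are saved under pics/ and viewed, about 8 in all and at most 12, crops included, and the job is handed in when it is done.

```bash
mkdir -p pics; ls; cat > h.py <<'E'
import numpy as np, cv2
from cell import get_state, camera, finish_job, search_frame
def ray(p,px,z):
    K=np.array(p["intrinsics"]);T=np.array(p["world_to_cam"])
    d=T[:3,:3].T@np.linalg.solve(K,[px[0],px[1],1]);o=-T[:3,:3].T@T[:3,3]
    return o+d*(z-o[2])/d[2]
def proj(p,X):
    T=np.array(p["world_to_cam"]);c=np.array(p["intrinsics"])@(T[:3,:3]@np.array(X)+T[:3,3]);return c[:2]/c[2]
def save(n,p,crop=None,s=1):
    f=np.array(p["frame"])[:,:,::-1]
    if crop: a,b,c,d=crop; f=f[b:d,a:c]
    cv2.imwrite(n,cv2.resize(f,None,fx=s,fy=s,interpolation=cv2.INTER_CUBIC))
E
python3 - <<'E'
from h import *
H=dict(salt_pot=.025,bowl_left=.03,onion=.04,garlic=.03,steel_cup=.03,katori=.02,pot_mouth=.025)
np.set_printoptions(precision=3,suppress=True)
for c in("top","scene"):
    p=camera(c);save(f"pics/{c}0.png",p,None,1.5)
    for n in H:
        for r in search_frame(p,n):
            u=np.array(r["centre"])*[512,384];print(c,n,r["conf"],u,ray(p,u,H[n]))
print(get_state())
E
```

```text
pics
top salt_pot 0.9 [325.786 196.109] [ 0.564 -0.071  0.025]
top salt_pot 0.77 [284.109 202.714] [0.543 0.05  0.025]
top salt_pot 0.7 [328.806 243.61 ] [ 0.428 -0.077  0.025]
top salt_pot 0.31 [212.224 192.499] [0.571 0.259 0.025]
top bowl_left 0.88 [214.682 192.806] [0.57  0.252 0.03 ]
top onion 0.89 [309.811 144.192] [ 0.715 -0.024  0.04 ]
top garlic 0.84 [251.904 152.218] [0.692 0.145 0.03 ]
top steel_cup 0.66 [203.725 144.384] [0.714 0.288 0.03 ]
top katori 0.77 [169.882 148.109] [0.705 0.391 0.02 ]
top pot_mouth 0.84 [329.011 243.994] [ 0.427 -0.078  0.025]
top pot_mouth 0.82 [324.506 204.403] [ 0.54  -0.067  0.025]
top pot_mouth 0.6 [285.594 201.984] [0.546 0.045 0.025]
scene salt_pot 0.86 [363.725 185.395] [ 0.422 -0.1    0.025]
scene salt_pot 0.83 [313.088 172.685] [ 0.568 -0.093  0.025]
scene salt_pot 0.61 [301.414 197.798] [0.53  0.043 0.025]
scene bowl_left 0.97 [246.886 229.286] [0.562 0.231 0.03 ]
scene onion 0.83 [258.918 169.498] [ 0.692 -0.004  0.04 ]
scene garlic 0.6 [226.509 195.302] [0.692 0.141 0.03 ]
scene steel_cup 0.93 [187.085 214.886] [0.714 0.26  0.03 ]
scene katori 0.64 [149.504 250.214] [0.7   0.391 0.02 ]
scene katori 0.63 [241.92  229.094] [0.581 0.225 0.02 ]
scene pot_mouth 0.97 [364.39  187.392] [ 0.417 -0.091  0.025]
scene pot_mouth 0.85 [299.981 193.382] [0.544 0.026 0.025]
{'time': 0.8, 'q': array([-1.306,  0.3  ,  1.521,  0.   ,  1.321, -0.067]), 'dq': array([ 0.001,  0.002, -0.002, -0.   , -0.   , -0.002]), 'tau': array([ -0.002, -53.163, -35.291,   0.071,   0.021,  -0.   ]), 'tool_pos': array([ 0.179, -0.52 ,  0.181]), 'tool_rot': array([-1.895,  1.571,  1.578]), 'ft_force': array([ 0.095, -0.107,  1.356]), 'wrist_torque': array([-0.005, -0.03 ,  0.046]), 'grip_width': 0.093787789198172}
```

View pics/top0.png

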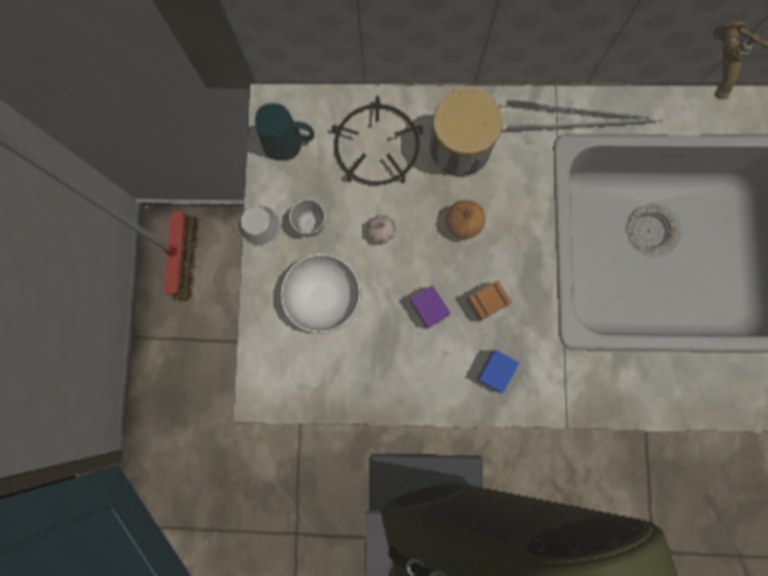

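View pics/scene0.png

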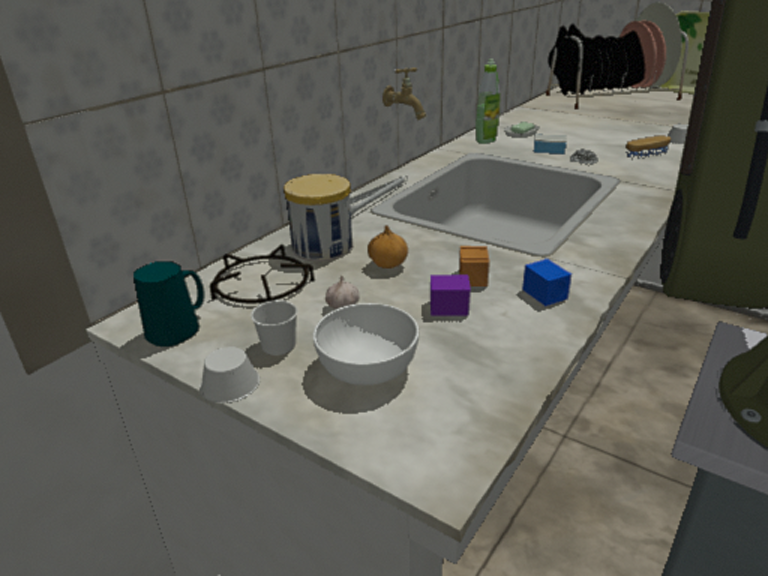

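Candidates: brown banded block at top (490,300)/1.5, purple (430,307)/1.5, blue (497,371)/1.5. By the description, it is the brown block with dark bands. I'll check it in a close crop and segment it for yaw.

```bash
python3 - <<'E'
from h import *
np.set_printoptions(precision=4,suppress=True)
p=camera("top");q=camera("scene")
def crop(p,b,s):
    f=np.array(p["frame"])[:,:,::-1];a,y,c,d=b;return cv2.resize(f[y:d,a:c],(400,400),interpolation=cv2.INTER_CUBIC)
a=crop(p,(300,170,350,220),8);b=crop(q,(295,155,345,205),8)
cv2.imwrite("pics/c1.png",np.hstack([a,b]))
f=cv2.cvtColor(np.array(p["frame"]),cv2.COLOR_RGB2HSV)
m=((f[...,0]<18)&(f[...,1]>120)&(f[...,2]>50)).astype(np.uint8);m[:170]=0;m[225:]=0;m[:,:300]=0;m[:,350:]=0
ys,xs=np.nonzero(m);print(len(xs))
W=np.array([ray(p,(x+0.,y+0.),.05)[:2] for x,y in zip(xs,ys)]).astype(np.float32)
print(cv2.minAreaRect(W),W.mean(0))
# rim of the bowl
g=((f[...,1]<40)&(f[...,2]>150)).astype(np.uint8)
n,l,s,c=cv2.connectedComponentsWithStats(g)
i=l[195,213];print(s[i]);x,y,w,h,_=s[i];print(ray(p,(x+w/2,y+h/2),.067),w*ray(p,(1,0),.067)[1]-w*ray(p,(0,0),.067)[1])
E
```

```text
282
((0.55108642578125, -0.06763748079538345), (0.04490913823246956, 0.060711152851581573), 31.503021240234375) [ 0.5513 -0.0676]
[ 192  177   40   39 1177]
[0.5533 0.2546 0.067 ] -0.12568883698053668
```

View pics/c1.png

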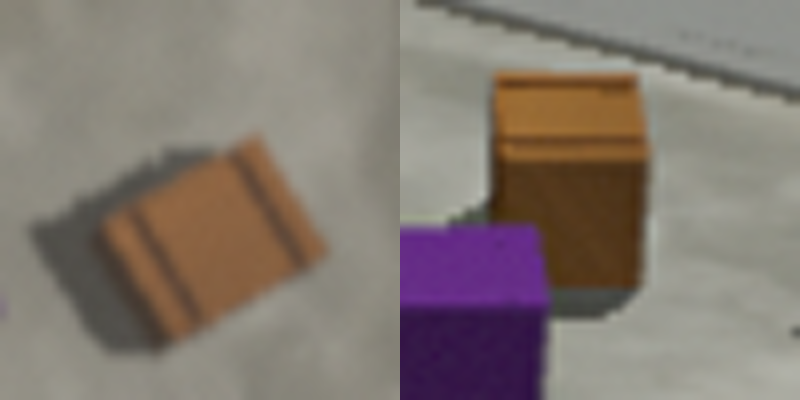

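The visible (left, +y) end of the brown block is plain. No dark hole is seen in the scene crop around (570,225), so the hole should be at the right/far end, with the pot's x axis at about -58.5° yaw. I'll confirm this later by view and feel. Next I'll work out the approach.

```bash
cat >> h.py <<'E'
from scipy.spatial.transform import Rotation as Ro
np.set_printoptions(precision=3,suppress=True)
def frame(az,t,s=1):
    """body leaning towards +az by t from straight down; jaw axis horizontal, perpendicular to az"""
    h=np.array([np.cos(az),np.sin(az),0]);x=-np.sin(t)*h-np.cos(t)*np.array([0,0,1.]);y=s*np.array([-h[1],h[0],0])
    return np.c_[x,y,np.cross(x,y)]
def plan(Rt,P):
    """P: grasp point target. Turn first (TCP fixed), then shift."""
    s=get_state();R=Ro.from_euler('xyz',s["tool_rot"]).as_matrix();p=s["tool_pos"]
    w=Ro.from_matrix(R.T@Rt).as_rotvec(degrees=True)/8
    d=np.array(P)+Rt[:,0]*.019-p
    print("t",s["time"],"q",s["q"],"pos",p,"grasp",p-R[:,0]*.019,"x",R[:,0],"y",R[:,1])
    print("turn units",w,np.linalg.norm(w),"shift units (after turn)",Rt.T@d/.03,"(before)",R.T@d/.03,"world",d)
    print("F",s["ft_force"],"M",s["wrist_torque"],"w",s["grip_width"])
E
python3 - <<'E'
from h import *
az=np.radians(-58.5)
for s in(1,-1): plan(frame(az,0,s),[.551,-.068,.17])
E
```

```text
t 0.9 q [-1.306  0.3    1.521  0.     1.321 -0.067] pos [ 0.179 -0.52   0.181] grasp [ 0.179 -0.52   0.2  ] x [-0.  0. -1.] y [ 0.326 -0.945 -0.   ]
turn units [-12.811  -0.      0.   ] 12.811146668320038 shift units (after turn) [ 1.001 18.44  -6.369] (before) [  1.002 -10.206 -16.626] world [ 0.372  0.452 -0.03 ]
F [-0.327  0.416 -0.627] M [-0.005  0.002  0.004] w 0.09410743651279127
t 0.9 q [-1.306  0.3    1.521  0.     1.321 -0.067] pos [ 0.179 -0.52   0.181] grasp [ 0.179 -0.52   0.2  ] x [-0.  0. -1.] y [ 0.326 -0.945 -0.   ]
turn units [9.689 0.    0.   ] 9.688853339755026 shift units (after turn) [  1.001 -18.44    6.369] (before) [  1.002 -10.206 -16.626] world [ 0.372  0.452 -0.03 ]
F [-0.327  0.416 -0.627] M [-0.005  0.002  0.004] w 0.09410743651279127
```

```bash
python3 -m inch '[[[0,-0.6,-0.98],[0,0,0]],[[0,-0.6,-0.98],[0,0,0]],[[0,-0.6,-0.98],[0,0,0]],[[0,-0.6,-0.98],[0,0,0]],[[0,-0.6,-0.98],[0,0,0]],[[0,-0.6,-0.98],[0,0,0]],[[0,-0.6,-0.98],[0,0,0]],[[0,-0.6,-0.98],[0,0,0]],[[0,-0.6,-0.98],[0,0,0]],[[0,-0.6,-0.98],[0,0,0]]]' 94 40
python3 -m inch '[[[0,-0.6,-0.98],[0,0,0]],[[0,-0.6,-0.98],[0,0,0]],[[0,-0.6,-0.98],[0,0,0]],[[0,-0.6,-0.98],[0,0,0]],[[0,-0.6,-0.98],[0,0,0]],[[0,-0.6,-0.98],[0,0,0]],[[0,-0.6,-0.98],[0,0,0]],[[0,0,0],[-1,0,0]],[[0,0,0],[-1,0,0]],[[0,0,0],[-1,0,0]]]'
python3 -m inch '[[[0,0,0],[-1,0,0]],[[0,0,0],[-1,0,0]],[[0,0,0],[-1,0,0]],[[0,0,0],[-1,0,0]],[[0,0,0],[-1,0,0]],[[0,0,0],[-1,0,0]],[[0,0,0],[-1,0,0]],[[0,0,0],[-1,0,0]],[[0,0,0],[-1,0,0]],[[0,0,0],[-0.8,0,0]]]'
python3 - <<'E'
from h import *
plan(frame(np.radians(-58.5),np.radians(30)),[.551,-.068,.12])
p=camera("scene"); a=proj(p,[.551,-.068,.04]).astype(int);print(a)
save("pics/s2.png",p,(a[0]-50,a[1]-75,a[0]+50,a[1]+25),6)
E
```

```text
time: 2.15
tool_pos: [0.3991, -0.2531, 0.1812]
tool_rot: [2.288, 1.57, -0.521]
ft_force: [-1.0, 0.1, 0.8]
grip_width: 0.094
time: 3.4
tool_pos: [0.552, -0.0678, 0.181]
tool_rot: [-0.77, 1.571, 3.127]
ft_force: [-0.6, 0.1, -0.6]
grip_width: 0.0938
time: 4.65
tool_pos: [0.552, -0.0679, 0.181]
tool_rot: [-1.923, 1.571, -2.942]
ft_force: [0.1, 1.0, -0.0]
grip_width: 0.094
t 4.65 q [-0.188  0.314  1.503 -0.     1.325 -0.741] pos [ 0.552 -0.068  0.181] grasp [ 0.552 -0.068  0.2  ] x [-0. -0. -1.] y [ 0.851  0.525 -0.   ]
turn units [0.018 3.75  0.005] 3.7500022059924727 shift units (after turn) [ 2.402 -0.031  1.005] (before) [ 2.583 -0.03  -0.331] world [-0.006  0.008 -0.077]
F [ 0.057  0.954 -0.012] M [-0.003 -0.136  0.016] w 0.09403137269860841
[314 173]
```

View pics/s2.png

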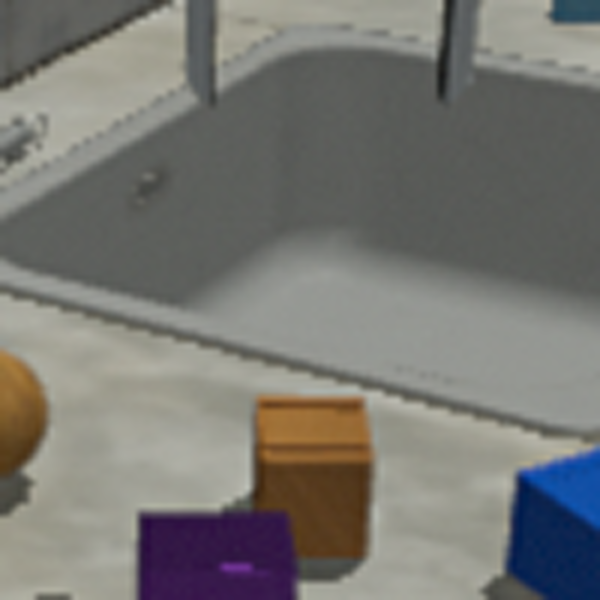

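The near end shows plain wood grain, so the hole is at the far end. The fingers sit correctly either side of the pot at about (313,430). Now I'll tilt 30° and descend.

```bash
python3 -m inch '[[[0,0,0],[0,0.94,0]],[[0,0,0],[0,0.94,0]],[[0,0,0],[0,0.94,0]],[[0,0,0],[0,0.94,0]],[[0.5,0,0.85],[0,0,0]],[[0.5,0,0.85],[0,0,0]],[[0.5,0,0.85],[0,0,0]],[[0.6,0,0],[0,0,0]],[[0.6,0,0],[0,0,0]],[[0,0,0],[0,0,0]]]' 84
python3 - <<'E'
from h import *
plan(frame(np.radians(-58.5),np.radians(30)),[.551,-.068,.028])
p=camera("scene"); a=proj(p,[.551,-.068,.04]).astype(int)
f=np.array(p["frame"])[:,:,::-1]
q=camera("top"); b=proj(q,[.551,-.068,.04]).astype(int);g=np.array(q["frame"])[:,:,::-1]
c=lambda f,a:cv2.resize(f[a[1]-35:a[1]+25,a[0]-30:a[0]+30],(400,400),interpolation=cv2.INTER_CUBIC)
cv2.imwrite("pics/s3.png",np.hstack([c(f,a),c(g,b)]))
E
```

```text
time: 5.95
tool_pos: [0.5648, -0.0893, 0.0718]
tool_rot: [-3.138, 1.044, 2.122]
ft_force: [-0.0, -0.3, -0.2]
grip_width: 0.0838
t 5.95 q [-0.378  0.723  1.249  0.306  1.604 -0.983] pos [ 0.565 -0.089  0.072] grasp [ 0.57  -0.097  0.088] x [-0.263  0.428 -0.864] y [ 0.854  0.52  -0.002]
turn units [-0.022 -0.022  0.004] 0.03171638475383521 shift units (after turn) [ 2.32  -0.021 -0.001] (before) [ 2.32  -0.019  0.006] world [-0.019  0.029 -0.06 ]
F [-0.001 -0.304 -0.201] M [-0.172 -0.213 -0.025] w 0.08375604528196937
```

View pics/s3.png

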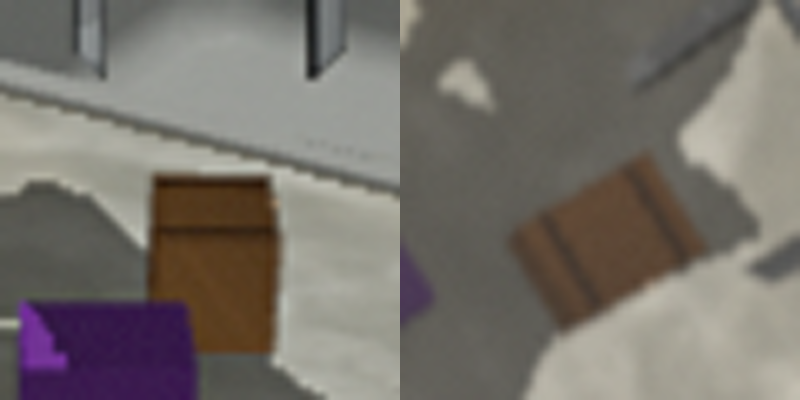

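Both views show the fingers straddling the pot and parallel to its long sides. I'll descend and close.

```bash
python3 -m inch '[[[0.8,0,0],[0,0,0]],[[0.8,0,0],[0,0,0]],[[0.7,0,0],[0,0,0]],[[0,0,0],[0,0,0]]]'
python3 -m inch '[[[0,0,0],[0,0,0]],[[0,0,0],[0,0,0]],[[0,0,0],[0,0,0]],[[0,0,0],[0,0,0]],[[0,0,0],[0,0,0]],[[0,0,0],[0,0,0]]]' 40 40
python3 -m inch '[[[-0.87,0,-0.5],[0,0,0]],[[-0.87,0,-0.5],[0,0,0]],[[-0.87,0,-0.5],[0,0,0]],[[-0.87,0,-0.5],[0,0,0]],[[-0.87,0,-0.5],[0,0,0]],[[-0.87,0,-0.5],[0,0,0]],[[0,0,0],[0,0,0]]]'
python3 - <<'E'
from h import *
plan(frame(np.radians(-58.5),np.radians(30)),[.555,.253,.21])
E
```

```text
time: 6.55
tool_pos: [0.5471, -0.06, 0.0128]
tool_rot: [-3.14, 1.045, 2.121]
ft_force: [-0.1, -0.0, -0.2]
grip_width: 0.084
time: 7.3
tool_pos: [0.5473, -0.0606, 0.0132]
tool_rot: [-3.141, 1.046, 2.119]
ft_force: [-3.3, -4.1, 6.1]
grip_width: 0.0494
time: 8.18
tool_pos: [0.5484, -0.0608, 0.1947]
tool_rot: [3.137, 1.049, 2.115]
ft_force: [0.8, -0.0, -3.7]
grip_width: 0.0496
t 8.175 q [-0.347  0.549  1.23   0.326  1.772 -0.897] pos [ 0.548 -0.061  0.195] grasp [ 0.553 -0.069  0.211] x [-0.258  0.427 -0.867] y [0.853 0.521 0.002]
turn units [-0.001  0.009 -0.02 ] 0.022268986650538097 shift units (after turn) [ 4.593  5.653 -7.879] (before) [ 4.598  5.64  -7.886] world [ 0.002  0.322 -0.001]
F [ 0.761 -0.009 -3.662] M [-0.508 -0.41  -0.029] w 0.04958771803497453
```

Gripped: width is 49.6 mm and the extra weight is about 3.7 N. Before flipping, I'll fit a quick kinematic model to see which final yaw the wrist can reach.

```bash
cat > k.py <<'E'
from h import *
from scipy.optimize import least_squares
Q=np.array([[-1.306,.3,1.521,0,1.321,-.067],[-.188,.314,1.503,0,1.325,-.741],[-.378,.723,1.249,.306,1.604,-.983],[-.347,.549,1.23,.326,1.772,-.897]])
P=np.array([[.179,-.52,.181],[.552,-.068,.181],[.565,-.089,.072],[.548,-.061,.195]])
def fk(q,g,s4=1,s6=1):
    h,a,L1,L2,e,Lt=g;r=lambda ax,t:Ro.from_euler(ax,t).as_matrix()
    A=r('z',q[0]);B=A@r('y',q[1]);C=B@r('y',q[2]);D=C@r('z',s4*q[3])@r('y',q[4])
    p=A@[a,0,h]+B@[0,0,L1]+C@[e,0,L2]+D@[0,0,Lt]
    return p,D@r('z',s6*q[5])   # col2 = tool x
best=None
for s4 in(1,-1):
    f=lambda g:np.r_[np.concatenate([fk(q,g,s4)[0]-p for q,p in zip(Q,P)])*100,(np.array(g)-[.3,0,.45,.45,0,.3])*.01]
    z=least_squares(f,[.3,0,.45,.45,0,.3]);
    if best is None or z.cost<best[0]: best=(z.cost,z.x,s4)
cost,G,S4=best
E
python3 - <<'E'
from k import *
print(cost,G,S4)
s=get_state();R=Ro.from_euler('xyz',s["tool_rot"]).as_matrix()
for s6 in(1,-1):
    D=fk(s["q"],G,S4,s6)[1];print(s6,R[:,0],D[:,2],R[:,1],D[:,0],D[:,1])
lo=np.array([-3.03,-.79,.23,-1.04,0,-2.55]);hi=np.array([3.03,2.21,2.52,4.18,3.07,2.55])
for s6 in (1,-1):
  D=fk(s["q"],G,S4,s6)[1];C=D.T@R  # constant if model right
  if np.abs(np.abs(C).max(0)-1).max()>.05: continue
  C=np.round(C)
  for az in range(-60,121,15):
    for t in(0,30):
      a=np.radians(az);t=np.radians(t);h=np.array([np.cos(a),np.sin(a),0]);x=-np.sin(t)*np.array([0,0,1])+np.cos(t)*h;y=np.array([-h[1],h[0],0])
      Rt=np.c_[x,y,np.cross(x,y)];Pt=np.array([.555,.253,.2])+x*.019
      def res(q):
        p,D=fk(q,G,S4,s6);return np.r_[(p-Pt)*5,Ro.from_matrix((D@C).T@Rt).as_rotvec()]
      b=min((least_squares(res,np.clip(q0,lo+.01,hi-.01),bounds=(lo,hi)) for q0 in(s["q"],[.5,.3,1.9,1.5,.7,0],[.5,0,2,2.5,.7,-1.5],[.3,.3,1.9,1.5,.7,1.5],[.3,.3,1.9,-.9,.7,0])),key=lambda z:z.cost)
      print(s6,az,round(np.degrees(t)),"OK" if b.cost<1e-4 else "--",b.x)
E
```

```text
13.504692970359997 [0.29  0.047 0.597 0.381 0.174 0.413] 1
1 [-0.258  0.427 -0.867] [-0.258  0.427 -0.867] [0.853 0.521 0.002] [-0.853 -0.521 -0.002] [-0.453  0.739  0.499]
-1 [-0.258  0.427 -0.867] [-0.258  0.427 -0.867] [0.853 0.521 0.002] [-0.253  0.836  0.487] [ 0.932  0.345 -0.108]
1 -60 0 -- [ 1.008  0.945  1.294 -1.04   1.901  0.803]
1 -60 30 OK [ 0.959  0.707  1.408 -0.905  1.625  0.682]
1 -45 0 -- [ 1.049  0.847  1.425 -1.04   1.744  0.785]
1 -45 30 OK [ 1.005  0.631  1.619 -1.03   1.403  0.691]
1 -30 0 -- [0.949 1.078 2.267 4.18  1.592 1.765]
1 -30 30 -- [ 0.983  0.516  1.724 -1.04   1.219  0.531]
1 -15 0 -- [0.979 1.134 2.28  4.18  1.658 1.81 ]
1 -15 30 -- [0.883 0.616 2.264 4.18  0.968 1.43 ]
1 0 0 OK [1.001 1.251 2.31  4.18  1.792 1.929]
1 0 30 -- [0.849 0.517 2.247 4.18  0.833 1.214]
1 15 0 OK [0.713 1.6   2.51  3.85  2.406 2.136]
1 15 30 OK [0.631 0.506 2.342 3.603 0.777 1.421]
1 30 0 -- [0.244 1.663 2.52  2.601 2.559 1.111]
1 30 30 OK [0.307 0.51  2.36  2.875 0.783 1.652]
1 45 0 OK [-0.092  1.33   2.366  2.186  1.914  1.126]
1 45 30 OK [0.038 0.493 2.255 2.161 0.788 1
[... 1283 characters left out ...]
0.216 0.333 2.224 2.33  0.45  2.55 ]
-1 45 0 -- [-0.187  0.64   2.121  1.806  1.145  2.55 ]
-1 45 30 -- [0.03  0.43  2.2   1.977 0.709 2.55 ]
-1 60 0 -- [-0.171  1.371  2.323  1.998  1.875 -2.55 ]
-1 60 30 OK [-0.11   0.504  2.084  1.612  0.917  2.489]
-1 75 0 -- [-0.263  0.885  1.785  1.428  1.533  2.55 ]
-1 75 30 OK [-0.163  0.547  1.885  1.277  1.12   2.338]
-1 90 0 -- [-0.241  0.965  1.616  1.319  1.693  2.55 ]
-1 90 30 OK [-0.158  0.612  1.675  1.072  1.343  2.271]
-1 105 0 OK [-0.192  1.019  1.416  1.216  1.859  2.487]
-1 105 30 OK [-0.118  0.686  1.464  0.934  1.566  2.252]
-1 120 0 OK [-0.117  1.073  1.178  1.133  2.054  2.361]
-1 120 30 OK [-0.058  0.766  1.256  0.833  1.783  2.264]
```

```bash
cat > k2.py <<'E'
from k import *
def fk2(q,g):
    p,D=fk(q,g[:6]);return p+np.array([-np.sin(q[0]),np.cos(q[0]),0])*g[6],np.c_[D[:,2],-D[:,0],-D[:,1]]
f=lambda g:np.r_[np.concatenate([fk2(q,g)[0]-p for q,p in zip(Q,P)])*100,(np.array(g)-[.3,0,.45,.45,0,.3,0])*.01]
z=least_squares(f,[.3,0,.45,.45,0,.3,0]);G2=z.x
lo=np.array([-3.03,-.79,.23,-1.04,0,-2.55]);hi=np.array([3.03,2.21,2.52,4.18,3.07,2.55])
def ik(q0,Rt,g):
    Pt=np.array(g)+Rt[:,0]*.019
    res=lambda q:np.r_[(lambda p,D:np.r_[(p-Pt)*5,Ro.from_matrix(D.T@Rt).as_rotvec()])(*fk2(q,G2)),(q-q0)*1e-3]
    b=least_squares(res,np.clip(q0,lo+.005,hi-.005),bounds=(lo,hi));return b.x,np.linalg.norm(res(b.x)[:6])
E
python3 - <<'E'
from k2 import *
print(z.cost,G2)
q0=get_state()["q"];r=np.radians
for az in(30,45,60,75,-58.5):
    print("az",az)
    q=q0
    for i in range(1,9):   # yaw and translate together
        u=i/8;q,e=ik(q,frame(r(-58.5+u*(az+58.5)),r(30)),np.array([.553,-.069,.21])*(1-u)+np.array([.555,.253,.21])*u)
        if i in(4,8):print(" yaw",i,q,"%.4f"%e)
    for j in range(1,10):
        q,e=ik(q,frame(r(az),r(30-10*j)),[.555,.253,.21])
        if j in(3,6,9):print(" flip",j,q,"%.4f"%e)
E
```

```text
0.0010554115089929225 [ 0.219 -0.     0.424  0.447  0.038  0.296  0.037]
az 30
 yaw 4 [ 0.031  0.644  1.087  0.147  1.914 -1.277] 0.0000
 yaw 8 [ 0.397  0.797  0.836 -0.071  2.027 -1.712] 0.0000
 flip 3 [ 0.368  0.429  1.324 -0.     1.389 -1.727] 0.0000
 flip 6 [ 0.322  0.152  1.768  0.153  0.713 -1.862] 0.0000
 flip 9 [ 0.337  0.053  2.066  0.885  0.114 -2.55 ] 0.1201
az 45
 yaw 4 [ 0.057  0.656  1.067  0.093  1.934 -1.386] 0.0000
 yaw 8 [ 0.444  0.778  0.869 -0.184  1.987 -1.945] 0.0000
 flip 3 [ 0.368  0.429  1.324 -0.     1.389 -1.988] 0.0000
 flip 6 [ 0.252  0.175  1.741  0.363  0.798 -2.303] 0.0000
 flip 9 [ 0.28   0.062  1.98   0.743  0.363 -2.55 ] 0.2591
az 60
 yaw 4 [ 0.082  0.664  1.055  0.037  1.945 -1.497] 0.0000
 yaw 8 [ 0.488  0.739  0.934 -0.285  1.911 -2.165] 0.0000
 flip 3 [ 0.368  0.429  1.324 -0.     1.389 -2.25 ] 0.0000
 flip 6 [ 0.225  0.22   1.67   0.415  0.932 -2.55 ] 0.0585
 flip 9 [ 0.255  0.098  1.873  0.637  0.587 -2.55 ] 0.4142
az 75
 yaw 4 [ 0.108  0.667  1.05  -0.019  1.948 -1.609] 0.0000
 yaw 8 [ 0.528  0.683  1.024 -0.371  1.807 -2.371] 0.0000
 flip 3 [ 0.368  0.429  1.324 -0.     1.389 -2.512] 0.0000
 flip 6 [ 0.274  0.268  1.57   0.305  1.056 -2.55 ] 0.2443
 flip 9 [ 0.246  0.156  1.747  0.561  0.805 -2.55 ] 0.5790
az -58.5
 yaw 4 [-0.1    0.493  1.317  0.411  1.659 -0.681] 0.0000
 yaw 8 [ 0.155  0.527  1.267  0.48   1.567 -0.45 ] 0.0000
 flip 3 [ 0.368  0.429  1.324  0.     1.389 -0.182] 0.0000
 flip 6 [ 0.595  0.452  1.377 -0.535  1.37   0.17 ] 0.0000
 flip 9 [ 0.758  0.593  1.411 -1.013  1.523  0.476] 0.0000
```

```bash
python3 - <<'E'
from k2 import *
q0=get_state()["q"];r=np.radians
for zz in(.18,.23):
  for az in(-75,-58.5,-45,-30,-15,0,10,15,20,25):
    q=q0;E=0;tr=[]
    for i in range(1,9):
        u=i/8;q,e=ik(q,frame(r(-58.5+u*(az+58.5)),r(30)),np.array([.553,-.069,.21])*(1-u)+np.array([.555,.253,zz])*u);E=max(e,E);tr.append(q)
    for j in range(1,19):
        q,e=ik(q,frame(r(az),r(30-5*j)),[.555,.253,zz]);E=max(e,E);tr.append(q)
    tr=np.array(tr);m=np.minimum(tr-lo,hi-tr).min(0)
    print(zz,az,"err%.3f"%E,"q",q,"margin",m,"step",np.abs(np.diff(tr,axis=0)).max(0))
E
```

```text
0.18 -75 err0.000 q [ 0.724  0.762  1.205 -0.904  1.735  0.579] margin [2.306 1.229 0.975 0.136 1.313 1.728] step [0.065 0.036 0.045 0.091 0.054 0.082]
0.18 -58.5 err0.000 q [ 0.758  0.63   1.429 -1.016  1.494  0.523] margin [2.272 1.234 1.039 0.024 1.297 1.702] step [0.064 0.032 0.031 0.091 0.039 0.065]
0.18 -45 err0.075 q [ 0.752  0.518  1.563 -1.04   1.302  0.417] margin [2.278 1.194 0.925 0.    1.173 1.68 ] step [0.067 0.034 0.039 0.1   0.055 0.083]
0.18 -30 err0.161 q [ 0.715  0.387  1.696 -1.04   1.063  0.241] margin [2.315 1.121 0.779 0.    0.973 1.655] step [0.072 0.044 0.057 0.124 0.073 0.118]
0.18 -15 err0.206 q [ 0.639  0.253  1.837 -1.04   0.766  0.023] margin [2.391 1.039 0.664 0.    0.734 1.512] step [0.077 0.053 0.072 0.167 0.089 0.166]
0.18 0 err0.196 q [ 0.519  0.147  1.972 -1.04   0.414 -0.221] margin [2.492 0.937 0.548 0.    0.414 1.296] step [0.083 0.06  0.08  0.227 0.104 0.228]
0.18 10 err0.158 q [ 0.426  0.111  2.047 -1.04   0.168 -0.385] margin [2.563 0.901 0.473 0.    0.168 1.147] step [0.087 0.063 0.081 0.381 0.115 0.382]
0.18 15 err0.131 q [ 0.38   0.106  2.
[... 1231 characters left out ...]
 -0.24 ] margin [2.48  0.868 0.559 0.    0.46  1.309] step [0.083 0.061 0.092 0.225 0.102 0.224]
0.23 10 err0.093 q [ 0.451  0.039  2.035 -1.04   0.226 -0.384] margin [2.557 0.829 0.485 0.    0.226 1.153] step [0.087 0.065 0.093 0.305 0.114 0.302]
0.23 15 err0.064 q [ 0.408  0.03   2.066 -1.04   0.111 -0.454] margin [2.6   0.82  0.454 0.    0.111 1.075] step [0.089 0.066 0.091 0.459 0.122 0.459]
0.23 20 err0.032 q [ 0.366  0.029  2.092 -0.262  0.    -1.3  ] margin [2.651 0.819 0.428 0.778 0.    0.996] step [0.091 0.066 0.089 0.16  0.136 0.16 ]
0.23 25 err0.054 q [ 0.353  0.026  2.082  0.937  0.051 -2.55 ] margin [2.65  0.816 0.438 1.008 0.051 0.   ] step [0.094 0.067 0.085 0.417 0.127 0.417]
```

```bash
python3 - <<'E'
from k2 import *
p=camera("top");T=np.array(p["world_to_cam"]);print("cam",-T[:3,:3].T@T[:3,3])
s=camera("scene");T=np.array(s["world_to_cam"]);print("scenecam",-T[:3,:3].T@T[:3,3],"fwd",T[2,:3])
for px in((83,300),(93,135),(135,25),(80,312),(0,90)):
    print(px,[ray(p,px,z)[:2] for z in(-.85,0,.5)])
q0=get_state()["q"];r=np.radians
for az in(-75,-85,-95,-105):
    q=q0;E=0;tr=[]
    for i in range(1,9):
        u=i/8;q,e=ik(q,frame(r(-58.5+u*(az+58.5)),r(30)),np.array([.553,-.069,.21])*(1-u)+np.array([.555,.253,.21])*u);E=max(e,E);tr.append(q)
    for j in range(1,19):
        q,e=ik(q,frame(r(az),r(30-5*j)),[.555,.253,.21]);E=max(e,E);tr.append(q)
    tr=np.array(tr);m=np.minimum(tr-lo,hi-tr).min(0)
    P_,R_=fk2(q,G2);print(az,E,q,"m",m,"wrist",P_-R_[:,0]*G2[5])
E
```

```text
cam [0.386 0.117 1.229]
scenecam [0.132 0.788 0.541] fwd [ 0.49  -0.711 -0.504]
(83, 300) [array([0.168, 0.98 ]), array([0.257, 0.627]), array([0.31 , 0.419])]
(93, 135) [array([1.001, 0.993]), array([0.75 , 0.635]), array([0.602, 0.424])]
(135, 25) [array([1.62 , 0.809]), array([1.115, 0.526]), array([0.818, 0.359])]
(80, 312) [array([0.112, 0.99 ]), array([0.224, 0.633]), array([0.29 , 0.423])]
(0, 90) [array([1.246, 1.512]), array([0.894, 0.941]), array([0.687, 0.606])]
-75 1.681203098498178e-07 [ 0.724  0.729  1.186 -0.911  1.766  0.538] m [2.306 1.207 0.956 0.129 1.304 1.731] wrist [0.493 0.484 0.348]
-85 2.001728173768849e-07 [ 0.694  0.811  1.047 -0.855  1.909  0.582] m [2.336 1.173 0.817 0.185 1.161 1.747] wrist [0.534 0.492 0.348]
-95 2.515406289611651e-07 [ 0.658  0.89   0.908 -0.799  2.049  0.633] m [2.372 1.124 0.678 0.241 1.021 1.763] wrist [0.576 0.492 0.348]
-105 3.3730175519754544e-07 [ 0.619  0.968  0.769 -0.74   2.185  0.695] m [2.411 1.075 0.539 0.3   0.885 1.778] wrist [0.617 0.484 0.348]
```

The kinematic fit is good (sub-mm), and a final tool azimuth of about -80° keeps comfortable joint margins and stays clear of the left wall. Next: yaw, move over the bowl, then flip.

```bash
python3 -m inch '[[[0,0,0],[0.78,0,0.45]],[[0,0,0],[0.78,0,0.45]],[[0,0,0],[0.78,0,0.45]],[[0.53,0.19,-0.92],[0,0,0]],[[0.53,0.19,-0.92],[0,0,0]],[[0.53,0.19,-0.92],[0,0,0]],[[0.53,0.19,-0.92],[0,0,0]],[[0.53,0.19,-0.92],[0,0,0]],[[0.53,0.19,-0.92],[0,0,0]],[[0.53,0.19,-0.92],[0,0,0]]]'
python3 -m inch '[[[0.53,0.19,-0.92],[0,0,0]],[[0.53,0.19,-0.92],[0,0,0]],[[0.53,0.19,-0.92],[0,0,0]],[[0,0,0],[0,0,0]]]'
python3 - <<'E'
from h import *
plan(frame(np.radians(-80),np.radians(30-90)),[.555,.253,.21])
E
```

```text
time: 9.52
tool_pos: [0.5483, 0.1668, 0.192]
tool_rot: [-3.134, 1.046, 1.748]
ft_force: [-0.0, -0.2, -3.8]
grip_width: 0.0495
time: 10.02
tool_pos: [0.5484, 0.2644, 0.1921]
tool_rot: [-3.134, 1.046, 1.751]
ft_force: [0.4, -0.3, -3.4]
grip_width: 0.0498
t 10.025 q [ 0.142  0.406  1.447  0.539  1.347 -0.169] pos [0.548 0.264 0.192] grasp [0.55  0.255 0.209] x [-0.09   0.493 -0.865] y [ 0.985  0.173 -0.004]
turn units [ -0.001 -11.259   0.03 ] 11.25860634046958 shift units (after turn) [0.691 0.149 0.722] (before) [-0.723  0.15   0.69 ] world [ 0.009 -0.028  0.008]
F [ 0.376 -0.261 -3.393] M [-0.603 -0.2    0.037] w 0.04977204998898141
```

```bash
python3 -m inch '[[[-0.36,0.07,0.35],[0,-0.75,0]],[[0,0,0],[0,-0.75,0]],[[0,0,0],[0,-0.75,0]],[[0,0,0],[0,-0.75,0]],[[0,0,0],[0,-0.75,0]],[[0,0,0],[0,-0.75,0]],[[0,0,0],[0,-0.75,0]],[[0,0,0],[0,-0.75,0]],[[0,0,0],[0,-0.75,0]],[[0,0,0],[0,-0.75,0]]]'
python3 -m inch '[[[0,0,0],[0,-0.75,0]],[[0,0,0],[0,-0.75,0]],[[0,0,0],[0,-0.75,0]],[[0,0,0],[0,-0.75,0]],[[0,0,0],[0,-0.75,0]],[[0,0,0],[0,0,0]],[[0,0,0],[0,0,0]]]'
python3 - <<'E'
from h import *
plan(frame(np.radians(-80),np.radians(30-90)),[.555,.253,.20])
p=camera("scene"); q=camera("top")
c=lambda f,a:cv2.resize(np.array(f["frame"])[a[1]-60:a[1]+60,a[0]-60:a[0]+60,::-1],(400,400),interpolation=cv2.INTER_CUBIC)
X=[.555,.253,.16]
cv2.imwrite("pics/s4.png",np.hstack([c(p,proj(p,X).astype(int)),c(q,proj(q,X).astype(int))]))
E
```

```text
time: 11.28
tool_pos: [0.554, 0.248, 0.197]
tool_rot: [-0.006, 1.045, -1.405]
ft_force: [0.2, -0.5, -3.1]
grip_width: 0.0499
time: 12.15
tool_pos: [0.5544, 0.2484, 0.1981]
tool_rot: [-0.001, 0.527, -1.401]
ft_force: [0.6, 0.7, -2.9]
grip_width: 0.0496
t 12.15 q [ 0.723  0.785  1.093 -0.873  1.855  0.563] pos [0.554 0.248 0.198] grasp [0.552 0.265 0.208] x [ 0.146 -0.852 -0.503] y [ 0.986  0.17  -0.001]
turn units [-0.007 -0.027  0.03 ] 0.04080235183779445 shift units (after turn) [ 0.473  0.046 -0.018] (before) [ 0.473  0.048 -0.016] world [ 0.003 -0.012 -0.008]
F [ 0.646  0.732 -2.918] M [0.953 0.046 0.043] w 0.049556348478500656
```

View pics/s4.png

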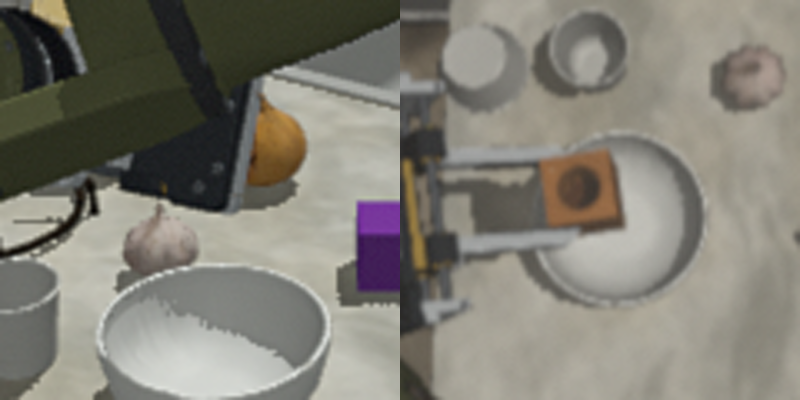

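The top view shows the hole facing straight up at crop (578,187), with the bowl rim centred at crop (617,219). I'll work out the pot centre from these and correct it.

```bash
python3 - <<'E'
from h import *
q=camera("top");a=proj(q,[.555,.253,.16]).astype(int)-60
print("mouth",ray(q,a+np.array([178,187])/3.333,.238)," bowl",ray(q,a+np.array([216.5,219])/3.333,.067))
f=np.array(q["frame"]);H=cv2.cvtColor(f,cv2.COLOR_RGB2HSV)
m=((H[...,0]<18)&(H[...,1]>110)&(H[...,2]>40)).astype(np.uint8)
m[:a[1]+40]=0;m[a[1]+75:]=0;m[:,:a[0]+38]=0;m[:,a[0]+72:]=0
ys,xs=np.nonzero(m);W=np.array([ray(q,(x,y),.238)[:2] for x,y in zip(xs,ys)],np.float32);print(cv2.minAreaRect(W))
E
```

```text
mouth [0.554 0.261 0.238]  bowl [0.556 0.252 0.067]
((0.5529316663742065, 0.2606021463871002), (0.048396043479442596, 0.05076460912823677), 10.201374053955078)
```

```bash
python3 -m inch '[[[0.15,0.05,0],[0,0,0]],[[0.15,0,0],[0,0,0]],[[0,0,0],[0,0,0]],[[0,0,0],[0,0,0]],[[0,0,0],[0,0,0]],[[0,0,0],[0,0,0]]]'
python3 - <<'E'
from h import *
p=camera("top")
for n,z in dict(salt_pot=.235,bowl_left=.03,onion=.04,garlic=.03,steel_cup=.03,katori=.02,pot_mouth=.235).items():
    for r in search_frame(p,n)[:2]: print(n,r["conf"],ray(p,np.array(r["centre"])*[512,384],z))
s=get_state();print(s["time"],s["tool_pos"],s["dq"],s["grip_width"],s["ft_force"])
q=camera("scene")
c=lambda f,X:cv2.resize(np.array(f["frame"])[(b:=proj(f,X).astype(int))[1]-60:b[1]+60,b[0]-60:b[0]+60,::-1],(400,400),interpolation=cv2.INTER_CUBIC)
cv2.imwrite("pics/s5.png",np.hstack([c(q,[.555,.253,.2]),c(p,[.555,.253,.16])]))
E
```

```text
time: 13.05
tool_pos: [0.5569, 0.2416, 0.1938]
tool_rot: [-0.001, 0.525, -1.4]
ft_force: [0.5, 0.0, -3.8]
grip_width: 0.0498
salt_pot 0.79 [ 0.417 -0.049  0.235]
salt_pot 0.73 [0.562 0.25  0.235]
bowl_left 0.98 [0.554 0.244 0.03 ]
onion 0.86 [ 0.715 -0.022  0.04 ]
garlic 0.6 [0.686 0.146 0.03 ]
steel_cup 0.85 [0.704 0.286 0.03 ]
steel_cup 0.43 [ 0.726 -0.023  0.03 ]
katori 0.68 [0.599 0.279 0.02 ]
pot_mouth 0.79 [0.547 0.252 0.235]
pot_mouth 0.67 [ 0.417 -0.047  0.235]
13.45 [0.557 0.242 0.194] [-0.     0.     0.002 -0.    -0.    -0.001] 0.04933110203687332 [ 0.649  0.381 -3.151]
```

View pics/s5.png

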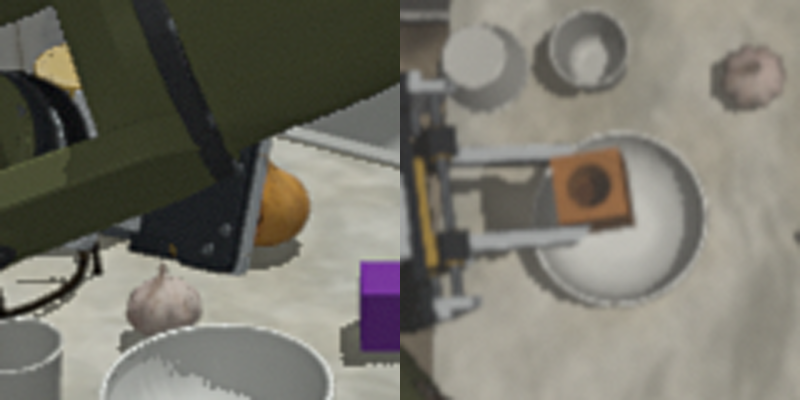

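The hole faces up at crop (590,185) and the pot is over the bowl. The bowl, katori, cup, garlic and onion are where they were. Handing in.

```bash
python3 -c "from cell import finish_job; print(finish_job())"
```

```text
the job is handed in; nothing more can be done
None
```

I turned the brown, dark-banded salt pot hole-up and handed the job in while still holding it over the white bowl, at about 13.5 s of the 48 s allowed. The blue and purple look-alikes were left alone.

**How it was done:** The scene view showed the near end as plain wood, so I took the hole to be at the far end. I gripped the pot across its 50 mm width at 40 N with the tool tilted 30°, carried it over the bowl and turned it 90° about the jaw axis. The top view then showed the hole facing up.

**Last checks:**
- **Pot position:** the mouth was within about 10 mm of the bowl's centre, seen from above. The pot's centre was about 0.20 m up, so its underside was roughly 10 cm above the rim.
- **Level and steady:** the tool had turned 90° to within about half a degree. The joints were still, the grip width read 49 mm, and the wrist carried about 3 to 4 N. I did not measure the pot's own tilt directly.
- **Other things:** the last top picture showed the bowl, upside-down katori, steel cup and garlic where they were. The network put the onion, garlic, steel cup and bowl within about 2 cm of their first readings, part of that being detection scatter.

**One disagreement:** the network's katori report in that last picture, at (0.60, 0.28), was wrong. The picture showed the katori unmoved beside the cup.

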